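# Fit the grater plate into the slicer

## Robot

A 6-joint arm with a two-finger parallel gripper is mounted at the origin on a cart in front of the work surface, level with it; the furniture and walls round the work are solid. World frame = base frame: x ahead of the robot, y to its left, z up, the work surface at z = 0. Lengths are in m, angles in rad, forces in N, time in s.
With the tool pointing down it reaches from about 0.35 to 0.975 m from the base axis. Payload 4.9 kg.
Tool frame: the origin (TCP) lies at the very end of the fingers, on their centre line; the grasp point (between the pads) lies ctrl.hold_point_z behind it (ctrl.hold_point_z is the distance from the TCP to the grasp point, in m); z points along the fingers, y is the line along which they close (so a half turn about z gives the same grasp; the last joint's range is limited). The gripper opens to 85 mm and grips with 20 to 120 N. Pads are 22 mm wide; open, the fingers measure 114 mm over their backs; the gripper's body (76 mm by 85 mm) begins 54 mm behind the grasp point. The pads swing forward as they close: fully open they stand 13 mm farther back than shut.
Start: joints at [-1.338, 0.053, 1.613, -0, 1.476, -0.119], TCP at [0.215, -0.587, 0.199] pointing down, gripper open.
Joint ranges: [-3.01, 3.01], [-1.01, 2.22], [0.06, 2.58], [-1.02, 4.17], [0.09, 2.62], [-3.14, 3.14]. Speed limits (rad/s): [2.57, 2.57, 3.14, 3.14, 3.14, 3.14].

## Interface

Orientations are given as a rotation vector (axis times angle).
In Python, from station import ctrl gives the robot as it stands. The module is installed in compiled form; this text tells all that it offers.
- The arm moves only by the tool jog_arm, never from a script. Its argument "deltas" is a list of rows, each a list of 3 entries, a list of its own where there are three numbers: the closure, from -1 (fully open) to 1 (shut), then the shift along the world's x, y, z scaled (see below), then the turn, a rotation vector about the world's x, y, z scaled (see below). A call has 1 to 12 rows; each row is the pose to reach, as a shift and turn from the pose commanded when the call began, turning the shorter way round; what a row does not reach only later rows make up. The controller multiplies each number of a shift by 0.4 m and each number of a turn by 180 degrees. A row lasts 1/12 s, in which the tool goes at most 41.7 mm and 7.16 degrees, less where a joint would pass 70% of its speed; a pose out of reach is approached as far as the arm can. A call with a number of a shift or a turn outside -1 to 1 is refused whole. A call with a gripper value outside its range is refused whole. The fingers move at their own pace and stop on an object; "squeeze" is the grip in N (left out, the last holds). Time passes only in rows, so rows that repeat a pose let the fingers close. It gives the time, the measured TCP pose, the force, the opening and the grip force at its end, in the units of the state.
- ctrl.get_obs(): the state, without advancing time (a new reading comes with each control period).
- ctrl.get_image(name): name is "scene" or "top"; returns the picture (420x560x3 uint8, red, green, blue); there is no depth.
- ctrl.get_calibration(name): a dict with "K" (3x3 intrinsics, pixels), "extrinsics" (4x4, takes a point from world to camera coordinates). Camera axes: x right, y down, z forward; pixel columns grow to the right and rows downward; lengths in m; the calibration is good to about 2 mm. A picture is of the moment at which its call begins. get_calibration takes no time and is no camera call.
- ctrl.finish_job(): hands the job in; it is judged then, once.
The state is a dict: "t": time; "q": joint angles; "dq": joint speeds; "effort": joint torques, N m; "tool_pos": TCP position; "tool_rot": TCP orientation; "contact_force": force on the tool from outside, world axes, zero at the start; "wrist_torque": the same for the moment, N m; "opening": finger opening in m; "grip_force": force on a finger pad.
Only numpy, scipy, OpenCV 4.12 (cv2) and the standard library are available. Lean on these libraries where they do the work, as an engineer would, in place of code of your own. Each camera call takes 0.05 s, during which the arm holds its last target. There are 200 camera calls.

## Task

Slide the loose steel grater plate along the slicer's deck, between the guide rails, into its pocket, and press it down so that it lies flat and fully home there. Then turn the swivel catch as far as it goes, square across the edge of the plate, so that the plate is held in. Leave the tomato, lemon and drinking glass where they are.

Things in the scene. Friction and masses are not known exactly. Their poses are not given: they have to be found in the camera images.
- slicer: Flat grey plastic slicer body, fixed on the worktop. Origin: centre line, underside. Deck x -86..86, y -140..110 mm, top 20 mm above worktop; low loop handle on to y = 158. At y < -8: flat landing deck with two guide rails, 8 mm high, inner faces converging from x = +-79 at y = -130 to +-52 at y = -12. The plate is pushed along +y into the pocket.
- pocket (a point): Centre of the pocket's floor, at (0, 39, 12) mm of the slicer, axes as the slicer's. The pocket is 8 mm deep and spans slicer x -52.5..52.5, y -8..86; its two far (+y) corners are filled at 45 degrees to match the plate; nothing round it rises above the deck. The seated plate's origin lies here (play 2 mm each way).
- plate: Loose steel grater plate, small round teeth on top, 100 (x) x 90 (y) x 8 mm, 0.15 kg, two leading (+y) corners cut at 45 degrees (24 mm). Origin: centre of its underside. It starts on the landing deck, its y roughly along the slicer's +y; seated, its top is flush with the deck, 20 mm above the worktop.
- catch (a joint): Angle (rad) of the steel swivel catch about the vertical at catch_pivot. 0: bar along the slicer's +y, beside the pocket; grows counter-clockwise seen from above; 1.57, its stop: bar points to the slicer's -x, across the plate's edge. Near 0 or below it is out of the plate's way. Stays where left; about 1 N at the nub turns it.
- catch_pivot (a point): Pivot of the catch, at (70, 25, 22) mm of the slicer. The catch's bar is 12 mm wide, reaches 42 mm from the pivot and lies 22 to 27 mm above the worktop (2 mm over the deck), so it passes only over a fully seated plate.
- catch_nub (a point): Centre of the top of the catch's upright round push nub, 11 mm in diameter, 36 mm from the pivot, from 27 to 43 mm above the worktop.
- tomato: Tomato, 62 mm high, a bystander; origin at the centre of its underside.
- lemon: Lemon, 75x59x59 mm, a bystander; origin at the centre of its underside.
- glass: Clear drinking glass, 80 mm wide, 100 mm high, a bystander; origin at the centre of its underside.
Things that resemble listed ones, but are neither listed nor needed, are in the scene too. Several things have the shape of the plate; the one meant has the colours described above.

How it is judged:
By the outcome, as a careful person would: the job done as asked, in the order asked, and still so for the second after the job is handed in, with the robot touching nothing.
It also fails if it takes over 53 s, if anything falls off the work surface, if the arm or the gripper's body presses on something with over 40 N, if the wrist force passes 120 N, or if a joint passes its speed limit or range.

## Working session

There is one attempt and no reset: what is moved stays moved. The work goes in short steps, Python scripts to look and compute and a tool call to move; the robot and the scene stay as the last step left them, time stands still between calls to the robot, and variables do not carry over. Pictures are saved under pics/ and viewed, at most 10 in all, crops included, and the job is handed in when it is done.

Besides the shell and the picture viewer there is one more tool, called as a command line: name --argument value ..., lists and objects as JSON in quotes. jog_arm: Moves the arm, as the interface text tells. Its arguments: {"type":"object","properties":{"deltas":{"type":"array","items":{"type":"array"}},"squeeze":{"type":"number"}},"required":["deltas"]}

```bash
mkdir -p pics; python3 - <<'E'
from station import ctrl
import cv2,numpy as np
for n in("scene","top"):
    im=ctrl.get_image(n); cv2.imwrite(f"pics/{n}0.png",im[:,:,::-1]); c=ctrl.get_calibration(n); print(n,np.round(c["K"],1).tolist(),np.round(c["extrinsics"],3).tolist())
o=ctrl.get_obs();print(o["t"],o["tool_pos"],o["tool_rot"],o["opening"],ctrl.hold_point_z)
E
```

```text
scene [[394.2, 0.0, 274.3], [0.0, 394.2, 205.7], [0.0, 0.0, 1.0]] [[-0.903, -0.43, 0.014, 0.493], [-0.202, 0.394, -0.897, 0.185], [0.38, -0.812, -0.442, 1.02], [0.0, 0.0, 0.0, 1.0]]
top [[400.6, 0.0, 277.6], [0.0, 400.6, 211.8], [0.0, 0.0, 1.0]] [[0.009, -1.0, 0.014, -0.03], [-0.988, -0.011, -0.153, 0.572], [0.153, -0.013, -0.988, 1.234], [0.0, 0.0, 0.0, 1.0]]
0.1 [ 0.21521139 -0.58609383  0.19796457] [-3.09127042e+00 -5.49356333e-01  1.54383733e-04] 0.08528942162967296 0.0187
```

View pics/top0.png

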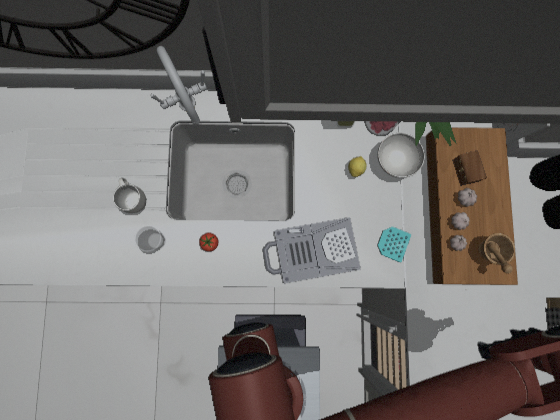

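View pics/scene0.png

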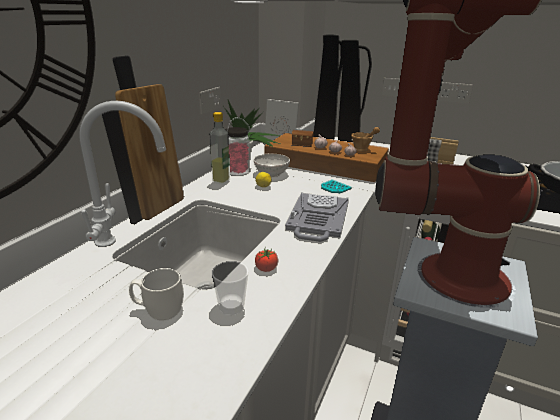

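The top view shows two plate-shaped things: the light steel one on the slicer at about (338,245), and a teal one on the worktop at (394,243). The steel one on the landing deck fits the description. I'll confirm it in an enlarged crop.

```bash
python3 - <<'E'
import cv2
a=cv2.imread("pics/top0.png")[205:295,255:375]
cv2.imwrite("pics/c0.png",cv2.resize(a,None,fx=6.6,fy=6.6,interpolation=cv2.INTER_CUBIC))
E
```

```text
(no output)
```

View pics/c0.png

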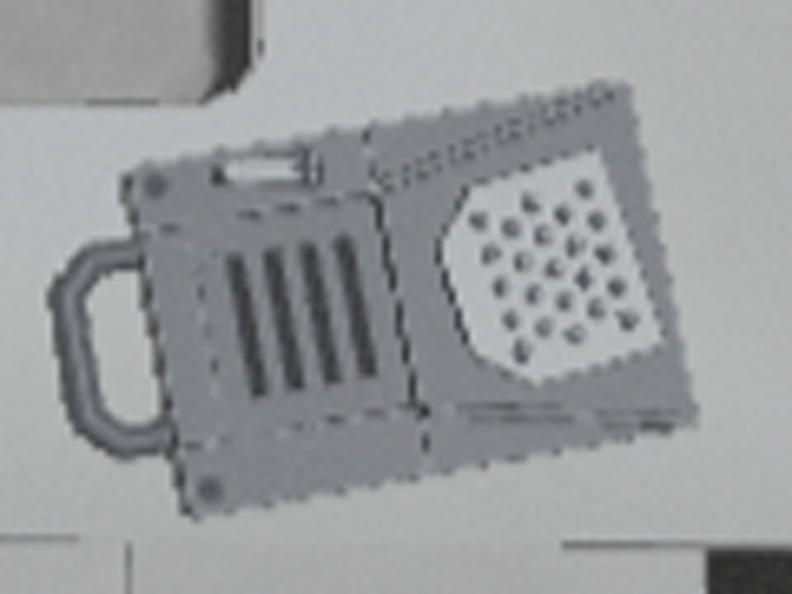

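The crop confirms the steel toothed plate on the landing deck (crop centre about (550,265)). The cut corners face the pocket. The catch bar is at crop (215–320,168), beside the pocket and near angle 0. The teal plate is off the slicer. Next I'll measure.

```bash
cat > h.py <<'E'
import cv2,numpy as np
from station import ctrl
def ray(n,px,z):
    c=ctrl.get_calibration(n);K=np.array(c["K"]);E=np.array(c["extrinsics"]);R,t=E[:3,:3],E[:3,3]
    C=-R.T@t; px=np.atleast_2d(np.asarray(px,float)); d=(np.linalg.inv(K)@np.c_[px,np.ones(len(px))].T).T@R
    return C+d*((z-C[2])/d[:,2])[:,None]
def rigid(src,dst):
    sc,dc=src.mean(0),dst.mean(0); H=(src-sc).T@(dst-dc); a=np.arctan2(H[0,1]-H[1,0],H[0,0]+H[1,1])
    R=np.array([[np.cos(a),-np.sin(a)],[np.sin(a),np.cos(a)]]); t=dc-R@sc; return a,R,t,np.linalg.norm(src@R.T+t-dst,axis=1)
E
python3 - <<'E'
from h import *
im=cv2.imread("pics/top0.png"); cr=cv2.cvtColor(im,cv2.COLOR_BGR2GRAY)[205:295,255:375]
x=cr.astype(int)
print(cr[45,75:118:2],cr[5:30,60]) 
m=((cr>80)&(cr<165)).astype(np.uint8)
# deck outline
f=(cr<172).astype(np.uint8); n,l,s,_=cv2.connectedComponentsWithStats(f); i=l[45,30] or l[30,60]; print(s.tolist())
d=(l==i).astype(np.uint8); d=cv2.morphologyEx(d,cv2.MORPH_CLOSE,np.ones((3,3)))
cs,_=cv2.findContours(d,cv2.RETR_EXTERNAL,cv2.CHAIN_APPROX_NONE); c=max(cs,key=cv2.contourArea)
fill=cv2.drawContours(np.zeros_like(d),[c],-1,1,-1)
op=cv2.morphologyEx(fill,cv2.MORPH_OPEN,np.ones((17,17))) 
b=cv2.boxPoints(cv2.minAreaRect(cv2.findContours(fill,0,1)[0][0])); print("rect incl handle",b.tolist())
p=(cr>175).astype(np.uint8); n,l,s,_=cv2.connectedComponentsWithStats(p*fill); print(s.tolist())
i=l[30,85];q=(l==i).astype(np.uint8);q=cv2.morphologyEx(q,cv2.MORPH_CLOSE,np.ones((5,5)));cc=max(cv2.findContours(q,0,1)[0],key=cv2.contourArea)
pb=cv2.boxPoints(cv2.minAreaRect(cc));print("plate",pb.tolist())
w=ray("top",pb+[255,205],.028);print(w, [np.linalg.norm(w[k]-w[k-1]) for k in range(4)])
cs=np.array([[126,172],[628,84],[695,423],[192,517]])/6.6+[255,205]-.42
src=np.array([[86,110],[86,-140],[-86,-140],[-86,110]])/1000
for z in(.02,):
    w=ray("top",cs,z);print(w,[np.linalg.norm(w[k]-w[k-1]) for k in range(4)]);a,R,t,r=rigid(src,w[:,:2]);print("slicer",a,t,r)
E
```

```text
[168 182 159 144 184 105 182 152 168 167 183 182 131 144 180 180 181 178
 177 179 178 176] [184 184 182 184 183 184 184 184 184 185 184 186 184 158 135 133 126 131
 130 132 131 129 139 134 129]
[[0, 0, 120, 90, 5133], [0, 0, 40, 17, 631], [7, 12, 99, 68, 3941], [87, 27, 3, 4, 10], [76, 29, 6, 8, 22], [77, 30, 12, 13, 59], [71, 32, 3, 4, 10], [89, 32, 3, 4, 10], [73, 36, 3, 5, 11], [84, 36, 11, 17, 71], [74, 41, 4, 5, 10], [79, 43, 4, 4, 10], [93, 47, 4, 4, 13], [81, 48, 3, 4, 10], [7, 79, 1, 1, 1], [0, 81, 120, 9, 856], [102, 89, 2, 1, 2]]
rect incl handle [[2.872009754180908, 27.296003341674805], [95.80000305175781, 10.399999618530273], [105.76800537109375, 65.2239990234375], [12.840011596679688, 82.12000274658203]]
[[0, 0, 120, 90, 10151], [35, 25, 2, 2, 3], [67, 24, 33, 34, 479], [38, 26, 6, 1, 6], [13, 42, 11, 22, 161]]
plate [[-2.724839346263672e-15, 0.0], [119.0, 0.0], [119.0, 89.0], [0.0, 89.0]]
[[ 0.59608523  0.04919476  0.028     ]
 [ 0.60068278 -0.33764392  0.028     ]
 [ 0.3166365  -0.32980135  0.028     ]
 [ 0.31337938  0.04409485  0.028     ]] [np.float64(0.282751853930161), np.float64(0.3868659952316122), np.float64(0.2841545196139735), np.float64(0.37391038632029255)]
[[ 0.51417067 -0.01221685  0.02      ]
 [ 0.56048122 -0.259306    0.02      ]
 [ 0.3952067  -0.28877703  0.02      ]
 [ 0.34821041 -0.04569716  0.02      ]] [np.float64(0.16930368452868655), np.float64(0.2513915590659823), np.float64(0.16788153202092895), np.float64(0.24758124977723167)]
slicer 0.18801227502595155 [ 0.45171365 -0.13676359] [0.00152427 0.0021732  0.0024119  0.0017953 ]
```

```bash
python3 - <<'E'
from h import *
im=cv2.imread("pics/top0.png"); cr=cv2.cvtColor(im,cv2.COLOR_BGR2GRAY)[205:295,255:375]
big=cv2.resize(cr,None,fx=6,fy=6,interpolation=cv2.INTER_CUBIC)
l=cv2.connectedComponents((big>162).astype(np.uint8))[1]
i=np.bincount(l[150:345,400:600].ravel())[1:].argmax()+1
cc=max(cv2.findContours((l==i).astype(np.uint8),0,1)[0],key=cv2.contourArea)
b=cv2.boxPoints(cv2.minAreaRect(cc)); print(b.tolist())
w=ray("top",(b+.5)/6-.5+[255,205],.028);print(w.round(4).tolist(),[np.linalg.norm(w[k]-w[k-1]).round(4) for k in range(4)],w.mean(0))
src=np.array([[50,-45],[-50,-45],[-50,21],[-26,45],[26,45],[50,21]])/1000
v=np.array([[600,150],[662,338],[540,382],[470,350],[442,240],[470,187]])/6.6+[255,205]-.42
a,R,t,r=rigid(src,ray("top",v,.028)[:,:2]);print("plate",a,t,r)
A=.188;Q=np.array([[np.cos(A),-np.sin(A)],[np.sin(A),np.cos(A)]]);T=np.array([.4517,-.1368])
print("plate in slicer",Q.T@(t-T), Q.T@(w.mean(0)[:2]-T))
print("nub/pivot",Q@[.07,.061]+T,Q@[.07,.025]+T, ray("top",np.array([[225,168],[310,168]])/6.6+[255,205]-.42,.03))
E
```

```text
[[386.39996337890625, 185.20001220703125], [543.8999633789062, 132.70001220703125], [603.8999633789062, 312.70001220703125], [446.39996337890625, 365.20001220703125]]
[[0.4994, -0.1577, 0.028], [0.5286, -0.2426, 0.028], [0.4327, -0.273, 0.028], [0.4043, -0.1889, 0.028]] [np.float64(0.1001), np.float64(0.0898), np.float64(0.1006), np.float64(0.0888)] [ 0.4662477  -0.21557573  0.028     ]
plate 0.30539130813361615 [ 0.46789039 -0.21543367] [0.0024759  0.00235513 0.00217256 0.00149886 0.00292831 0.00159952]
plate in slicer [ 0.00120892 -0.08027404] [-0.00043138 -0.08010659]
nub/pivot [ 0.50906603 -0.0637922 ] [ 0.51579424 -0.09915788] [[ 0.51557653 -0.06025952  0.03      ]
 [ 0.51603003 -0.10159867  0.03      ]]
```

Plate centre is about (0.467,-0.2155) at yaw 0.305. The measured size, 100 x 89 mm, agrees with the one given. Slicer origin is (0.452,-0.137) at yaw 0.188. The catch is at about -0.18 rad. I'm going behind the plate's rear edge with the fingers half open across it.

jog_arm --deltas '[[-0.2, [0.06, 0.07, 0], [0, 0, 0.03]], [-0.2, [0.12, 0.14, 0], [0, 0, 0.065]], [-0.2, [0.18, 0.21, 0], [0, 0, 0.1]], [-0.2, [0.24, 0.28, 0], [0, 0, 0.14]], [-0.2, [0.3, 0.35, 0], [0, 0, 0.18]], [-0.2, [0.36, 0.42, 0], [0, 0, 0.22]], [-0.2, [0.42, 0.49, 0], [0, 0, 0.26]], [-0.2, [0.48, 0.56, 0], [0, 0, 0.3]], [-0.2, [0.54, 0.63, 0], [0, 0, 0.335]], [-0.2, [0.6, 0.69, 0], [0, 0, 0.37]], [-0.2, [0.65, 0.74, 0], [0, 0, 0.405]], [-0.2, [0.675, 0.78, 0], [0, 0, 0.44]]]'

```text
t: 1.1
tool_pos: [0.4869, -0.2725, 0.1986]
tool_rot: [-2.023, -2.402, -0.001]
contact_force: [0.8, 0.4, -0.3]
opening: 0.0514
grip_force: 0.0
```

jog_arm --deltas '[[-0.2, [0, 0, -0.06], [0, 0, 0.03]], [-0.2, [0, 0, -0.12], [0, 0, 0.045]], [-0.2, [0, 0, -0.18], [0, 0, 0.045]], [-0.2, [0, 0, -0.24], [0, 0, 0.045]], [-0.2, [0, 0, -0.3], [0, 0, 0.045]], [-0.2, [0, 0, -0.36], [0, 0, 0.045]], [-0.2, [0, 0, -0.36], [0, 0, 0.045]]]'

```text
t: 1.68
tool_pos: [0.4814, -0.2717, 0.0488]
tool_rot: [-1.852, -2.524, -0.0]
contact_force: [-1.2, 0.9, 0.5]
opening: 0.0514
grip_force: 0.0
```

jog_arm --deltas '[[-0.2, [0, 0, 0], [0, 0, 0]], [-0.2, [0, 0, 0], [0, 0, 0]], [-0.2, [0, 0, 0], [0, 0, 0]]]'

```text
t: 1.93
tool_pos: [0.4867, -0.2757, 0.0574]
tool_rot: [1.856, 2.53, -0.0]
contact_force: [0.0, -0.6, 0.2]
opening: 0.0513
grip_force: 0.0
```

```bash
python3 - <<'E'
from h import *
a=ctrl.get_image("top");s=ctrl.get_image("scene")
A=cv2.resize(a[190:310,240:400,::-1],None,fx=2.5,fy=2.5,interpolation=2);B=cv2.resize(s[150:270,250:410,::-1],None,fx=2.5,fy=2.5,interpolation=2)
cv2.imwrite("pics/v1.png",np.hstack([A,B]));print(ctrl.get_obs()["tool_pos"])
E
```

```text
[ 0.48656888 -0.27561891  0.05726647]
```

View pics/v1.png

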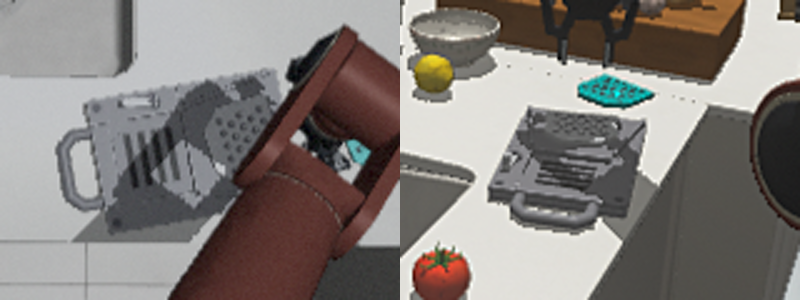

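```bash
python3 - <<'E'
from h import *
s=ctrl.get_image("scene")
cv2.imwrite("pics/v2.png",cv2.resize(s[130:220,270:380,::-1],None,fx=6.5,fy=6.5,interpolation=cv2.INTER_CUBIC));o=ctrl.get_obs();print(o["tool_pos"],o["q"])
E
```

```text
[ 0.48638288 -0.27546384  0.05693056] [-6.48455360e-01  2.60290561e-02  1.88847408e+00  1.47648079e-05
  1.22405137e+00 -9.53139798e-01]
```

View pics/v2.png

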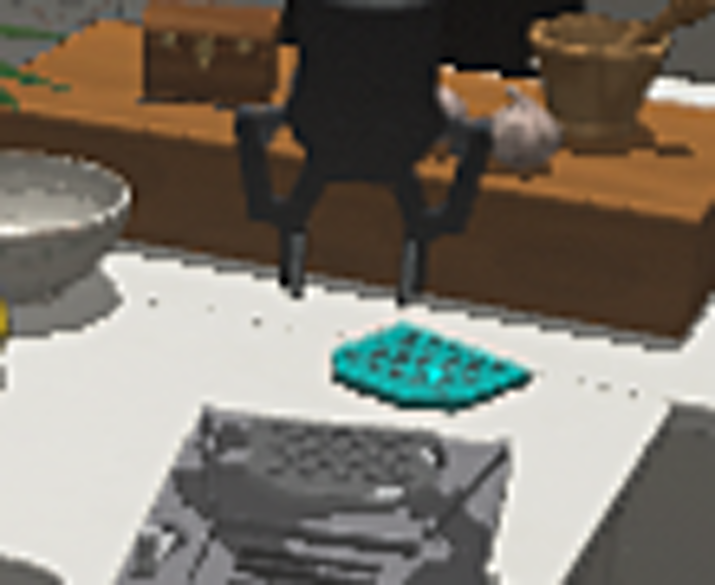

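The fingertips show at crop (292,297) and (405,303), which looks a little higher than the TCP height suggests. I'll descend in small steps and feel for the deck.

jog_arm --deltas '[[-0.2, [0, 0, -0.02], [0, 0, 0]], [-0.2, [0, 0, -0.04], [0, 0, 0]], [-0.2, [0, 0, -0.06], [0, 0, 0]], [-0.2, [0, 0, -0.075], [0, 0, 0]], [-0.2, [0, 0, -0.075], [0, 0, 0]], [-0.2, [0, 0, -0.075], [0, 0, 0]]]'

```text
t: 2.58
tool_pos: [0.4847, -0.2742, 0.024]
tool_rot: [-1.858, -2.531, -0.0]
contact_force: [-0.0, -0.0, 0.0]
opening: 0.0507
grip_force: 0.0
```

```bash
python3 - <<'E'
from h import *
s=ctrl.get_image("scene");o=ctrl.get_obs();print(o["tool_pos"],o["contact_force"])
cv2.imwrite("pics/v3.png",cv2.resize(s[150:220,290:370,::-1],None,fx=8,fy=8,interpolation=cv2.INTER_CUBIC))
E
```

```text
[ 0.48519472 -0.2745849   0.02468897] [-0.1483215   0.56779983  0.37763139]
```

View pics/v3.png

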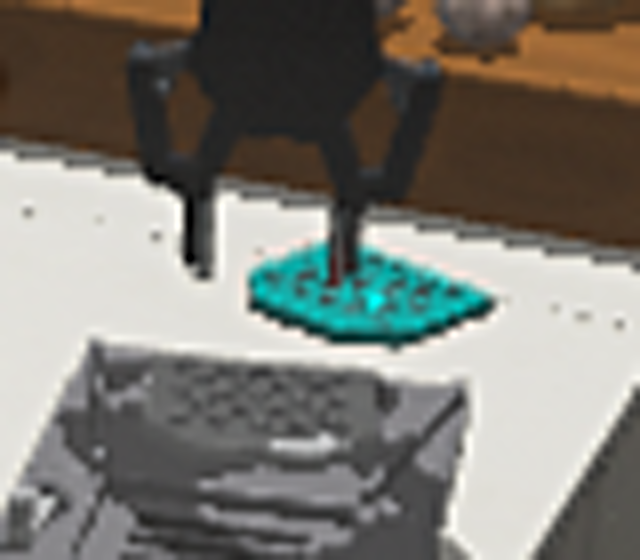

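The tips at crop (200,275) and (340,285) still look above the deck, and the contact force is zero. I'll keep feeling downwards.

jog_arm --deltas '[[-0.2, [0, 0, -0.005], [0, 0, 0]], [-0.2, [0, 0, -0.01], [0, 0, 0]], [-0.2, [0, 0, -0.015], [0, 0, 0]], [-0.2, [0, 0, -0.02], [0, 0, 0]], [-0.2, [0, 0, -0.02], [0, 0, 0]]]'

```text
t: 3.05
tool_pos: [0.4851, -0.2745, 0.0166]
tool_rot: [-1.858, -2.532, 0.0]
contact_force: [0.0, 0.0, -0.2]
opening: 0.0512
grip_force: 0.0
```

jog_arm --deltas '[[-0.2, [0, 0, -0.003], [0, 0, 0]], [-0.2, [0, 0, -0.006], [0, 0, 0]], [-0.2, [0, 0, -0.01], [0, 0, 0]], [-0.2, [0, 0, -0.01], [0, 0, 0]]]'

```text
t: 3.38
tool_pos: [0.4852, -0.2746, 0.0127]
tool_rot: [-1.858, -2.532, 0.0]
contact_force: [-0.7, 0.4, -0.5]
opening: 0.0516
grip_force: 0.0
```

jog_arm --deltas '[[-0.2, [0, 0, -0.005], [0, 0, 0]], [-0.2, [0, 0, -0.01], [0, 0, 0]], [-0.2, [0, 0, -0.01], [0, 0, 0]], [-0.2, [0, 0, -0.01], [0, 0, 0]]]'

```text
t: 3.72
tool_pos: [0.4852, -0.2746, 0.0088]
tool_rot: [-1.858, -2.532, -0.0]
contact_force: [-0.7, 1.1, 0.2]
opening: 0.0512
grip_force: 0.0
```

```bash
python3 - <<'E'
from h import *
s=ctrl.get_image("scene");o=ctrl.get_obs();print(o["tool_pos"],o["contact_force"])
cv2.imwrite("pics/v4.png",cv2.resize(s[150:220,290:370,::-1],None,fx=8,fy=8,interpolation=cv2.INTER_CUBIC))
E
```

```text
[ 0.48531616 -0.27467805  0.00900109] [-0.34925633 -0.41098869 -0.43810394]
```

View pics/v4.png

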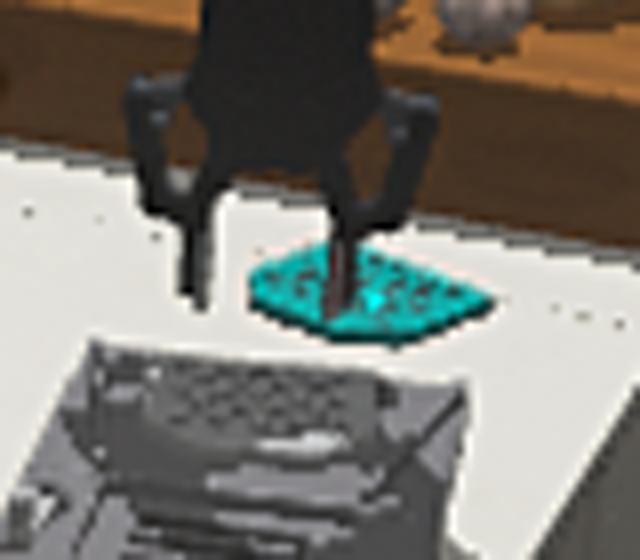

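The tips at crop (200,307) and (340,318) still look above the deck or behind its rear edge, with no force. More descent will tell which.

jog_arm --deltas '[[-0.2, [0, 0, -0.005], [0, 0, 0]], [-0.2, [0, 0, -0.01], [0, 0, 0]], [-0.2, [0, 0, -0.015], [0, 0, 0]], [-0.2, [0, 0, -0.02], [0, 0, 0]], [-0.2, [0, 0, -0.02], [0, 0, 0]]]'

```text
t: 4.18
tool_pos: [0.485, -0.2744, 0.0004]
tool_rot: [-1.858, -2.532, 0.0]
contact_force: [0.4, 0.2, 0.2]
opening: 0.0514
grip_force: 0.0
```

jog_arm --deltas '[[-0.2, [0, 0, -0.005], [0, 0, 0]], [-0.2, [0, 0, -0.01], [0, 0, 0]], [-0.2, [0, 0, -0.015], [0, 0, 0]], [-0.2, [0, 0, -0.02], [0, 0, 0]], [-0.2, [0, 0, -0.02], [0, 0, 0]]]'

```text
t: 4.6
tool_pos: [0.485, -0.2745, -0.0075]
tool_rot: [-1.858, -2.532, 0.0]
contact_force: [0.2, -0.5, 0.0]
opening: 0.0512
grip_force: 0.0
```

```bash
python3 - <<'E'
from h import *
s=cv2.cvtColor(ctrl.get_image("scene"),cv2.COLOR_RGB2GRAY);cv2.imwrite("pics/g5.png",s)
print(s[170:206,311:319])
t=ctrl.get_image("top"); cv2.imwrite("pics/t5.png",t[:,:,::-1])
E
```

```text
[[ 63  48  51  51  40  35  38  39]
 [126 117  98  99  60  34  39  38]
 [122 115 116 122  96  33  37  39]
 [238 229 216 110  60  34  38  40]
 [249 237 243 221  23  35  37  36]
 [251 236 238 195  17  34  34  35]
 [223 249 240  96  25  34  24 102]
 [139 180 163  31  30  29  47 146]
 [ 56  75  72  30  32  32 112 235]
 [ 36  35  39  37  30  75 190 239]
 [ 35  39  39  37  35 118 240 230]
 [ 22  34  38  35  58 160 243 228]
 [159  21  35  31  59 161 241 228]
 [227 104  31  46  71 155 239 227]
 [233 113  28  53  72 151 238 226]
 [232 114  31  62  92 191 236 226]
 [230  68  34  63  94 200 235 226]
 [230  52  35  63  94 199 234 226]
 [230  54  36  60  85 194 232 226]
 [229  49  37  69 106 239 229 225]
 [228  92  26  64 110 245 228 224]
 [228 166 156  51 103 244 227 224]
 [233 232 218  44 113 241 228 225]
 [229 247 248 218 182 244 234 231]
 [126 138 144 159 148 190 187 218]
 [ 91  69  82  87 107 113 100 121]
 [100  82  92 101 106  97  69  72]
 [107 106 102  82  75  72 101  99]
 [ 93  93  91 103 102 102 113 105]
 [100  87  81 110 106  80  78  72]
 [107 104  97  76  95  79 102  98]
 [110 113  98  84  95 105 109 102]
 [ 77  71  85 106 100  72  82  90]
 [ 98 100 104 108 106  95  88 104]
 [ 92 104 110 108 107 106 104 107]
 [ 85  87  91  99 104 106 114 113]]
```

```bash
python3 - <<'E'
from h import *
t=cv2.imread("pics/t5.png")[205:285,320:420]
cv2.imwrite("pics/v6.png",cv2.resize(cv2.convertScaleAbs(t,alpha=1.3,beta=15),None,fx=7,fy=7,interpolation=cv2.INTER_CUBIC))
E
```

```text
(no output)
```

View pics/v6.png

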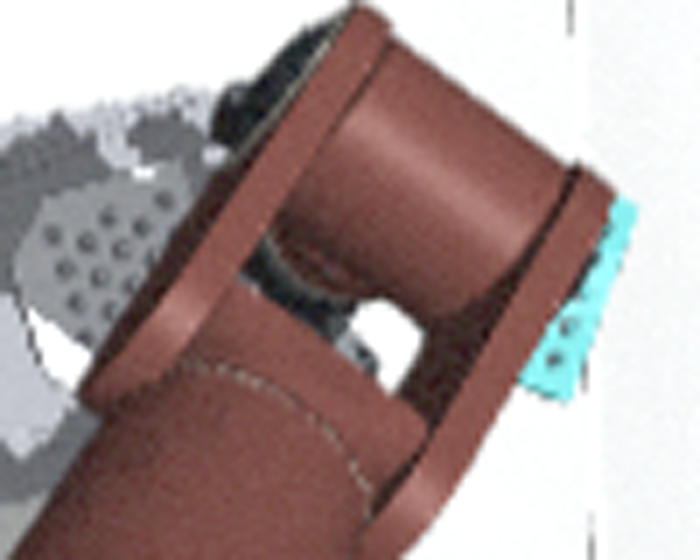

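Crop: the gripper knuckles at (230,110) and (365,350) centre on the expected xy, so only the height is higher than reported. Continuing down by touch.

jog_arm --deltas '[[-0.2, [0, 0, -0.005], [0, 0, 0]], [-0.2, [0, 0, -0.01], [0, 0, 0]], [-0.2, [0, 0, -0.01], [0, 0, 0]], [-0.2, [0, 0, -0.01], [0, 0, 0]]]'

```text
t: 5.03
tool_pos: [0.4852, -0.2746, -0.0111]
tool_rot: [-1.858, -2.532, -0.0]
contact_force: [-0.5, 0.3, 0.2]
opening: 0.0513
grip_force: 0.0
```

```bash
python3 - <<'E'
from h import *
s=cv2.cvtColor(ctrl.get_image("scene"),cv2.COLOR_RGB2GRAY)
print(s[184:200,309:320]);print(s[184:200,326:338]);o=ctrl.get_obs();print(o["tool_pos"],o["contact_force"])
c=ctrl.get_calibration("scene");E=np.array(c["extrinsics"]);K=np.array(c["K"])
for P in([*o["tool_pos"]],[.5624,-.2582,.02],[.3937,-.2903,.02],[.4853,-.2747,.02]):
    p=K@(E@[*P,1])[:3];print(p[:2]/p[2])
print((-E[:3,:3].T@E[:3,3]))
E
```

```text
[[231 239 229 105  33  53  65 154 238 226 227]
 [225 232 233  70  34  65  91 191 235 226 229]
 [224 231 230  52  34  64  95 200 234 227 229]
 [224 232 231  53  35  64  94 198 234 227 230]
 [225 231 230  53  35  59  84 195 232 225 228]
 [226 232 232  52  40  69 106 239 229 225 226]
 [225 232 229  16  38  69 111 245 228 224 224]
 [227 231 230  88  26  62 105 244 228 224 224]
 [231 233 233 169 159  62 122 244 229 225 225]
 [204 226 231 241 192  58 127 248 235 231 231]
 [122 126 129 141 125 118 135 192 187 217 214]
 [102  98  92  72  87  91 112 115 101 120 118]
 [105 105 102  82  92 102 106  97  68  72  83]
 [105 106 107 105 103  82  74  71 102  98  89]
 [105 104  92  93  91 103 103 102 113 105  86]
 [105 105 100  86  80 111 106  80  78  70  90]]
[[124  85  74  81 110  34  36  37  35  50  89  71]
 [117  99 127 116  70  58  45  34  39  81 124 134]
 [119  76 112 130  85  67  64  33  74 143 152 142]
 [126 119 125 126  61  67  65  37  68 114 176 174]
 [125 143 132 125  71  76  54  44  83 105 158 127]
 [ 68  87 114 142  80  80  50  53 113 125 124 110]
 [ 57  48  60  77  53  80  38  58 120 135 130 117]
 [226 210  70  46  44  79  38  39  73  91  89  82]
 [233 235 227 218  72  74  30  19  33  40  38  40]
 [229 231 239 235  35  66  65 141 233 228 227 218]
 [237 238 242 234  21 116 239 235 241 236 235 235]
 [161 166 192 184 110 168 230 219 222 241 238 234]
 [ 80  98 102 116 105 110 134 118 127 140 152 208]
 [ 95  86  83  99  94  82  66  85  98  97  94  97]
 [ 97 100  84  63  67  92  98 103 104 104  97  45]
 [ 93 117  91  99  99  94 113 109 106 107 100  51]]
[ 0.48530956 -0.27463937 -0.01098489] [-0.61860152  0.51528349 -0.27557956]
[321.77917274 202.73921162]
[300.77064166 192.61882086]
[348.3491331  198.29505406]
[322.36634976 194.98617906]
[0.09365154 0.96796164 0.61030969]
```

jog_arm --deltas '[[-0.2, [0, 0, -0.003], [0, 0, 0]], [-0.2, [0, 0, -0.006], [0, 0, 0]], [-0.2, [0, 0, -0.006], [0, 0, 0]], [-0.2, [0, 0, -0.006], [0, 0, 0]]]'

```text
t: 5.42
tool_pos: [0.4853, -0.2746, -0.0134]
tool_rot: [-1.858, -2.533, -0.0]
contact_force: [0.7, 0.0, 0.2]
opening: 0.0513
grip_force: 0.0
```

jog_arm --deltas '[[-0.2, [0, 0, 0.004], [0, 0, 0]], [-0.2, [-0.003, 0.01, 0.004], [0, 0, 0]], [-0.2, [-0.006, 0.02, 0.004], [0, 0, 0]], [-0.2, [-0.009, 0.03, 0.004], [0, 0, 0]], [-0.2, [-0.009, 0.03, 0.004], [0, 0, 0]], [-0.2, [-0.009, 0.03, 0.004], [0, 0, 0]]]'

```text
t: 5.92
tool_pos: [0.4816, -0.2622, -0.0117]
tool_rot: [-1.858, -2.533, -0.0]
contact_force: [-0.1, -0.1, -0.7]
opening: 0.0509
grip_force: 0.0
```

```bash
python3 - <<'E'
from h import *
s=ctrl.get_image("scene");o=ctrl.get_obs();print(o["tool_pos"],o["contact_force"])
cv2.imwrite("pics/v7.png",cv2.resize(s[165:235,280:360,::-1],None,fx=8,fy=8,interpolation=cv2.INTER_CUBIC))
a=cv2.cvtColor(s,cv2.COLOR_RGB2GRAY); print(a[188:204,309:320]); print(a[188:204,326:338])
E
```

```text
[ 0.48158531 -0.26232163 -0.01176527] [-0.32011026 -0.45566042 -0.19151068]
[[226 232 232  10  43  69 109 245 229 225 228]
 [227 235 237  12  42  68 104 244 227 225 226]
 [227 231 187  18  56  75 123 243 227 224 225]
 [230 231 171  19  53  76 129 243 227 224 224]
 [233 234 170  14  47  75 128 243 228 225 225]
 [203 227 205  57  80  69 123 248 233 230 228]
 [138 152 158 125 101  74 121 210 205 223 225]
 [106 104 110 113 101  95 113 131 125 124 139]
 [104 105  99  68  76  96 106  87  73  74 103]
 [103 104 105  99  96  87 112  88  84  90 109]
 [104 106 108 111 106  72  79  84 106 100  69]
 [104 103  91  77  77 103  98  91 101 102  97]
 [105 106 100  84  85 101 109  87  67  86 112]
 [106 107 108 102  83  65  81  93  98  86  82]
 [107 104  96 113  94 101 102  97 116 102  85]
 [106 107  86  73  85 109 101  65  74  97 105]]
[[124 145 131 126  70  79  52  45  83 109 160 128]
 [ 68  86 114 141  80  80  51  43  94 126 124 110]
 [ 58  47  59  77  52  80  42  55 114 136 128 117]
 [226 211  70  46  45  79  39  41  74  91  87  83]
 [233 236 227 218  73  78  37  30  35  39  39  41]
 [228 229 238 236  39  74  22 102 240 229 227 219]
 [231 231 237 234  31  66  17 115 248 236 234 234]
 [223 222 231 239  33  99 191 235 241 233 230 229]
 [131 128 139 136  79 106 171 196 194 216 221 241]
 [ 71  64  78 101  99  81 104 100 116 128 128 131]
 [101  99 102 111 103  80  77  97  97  96  94  57]
 [110  98  79  76  75 106 102 107 103 134 209  61]
 [ 74  91  79 103  98  91  95  98 104 114 143  64]
 [ 82  95 105 111 104  59  69  93 106 106 104  62]
 [106 102  82  76  75  99 100 103 105 104 115 130]
 [ 92  95  86  85  96  90 107 106 105 105 118 142]]
```

```bash
cat > cmp.py <<'E'
from h import *
# plate shift in the scene view against the saved g5
g=cv2.imread("pics/g5.png",0); s=cv2.cvtColor(ctrl.get_image("scene"),cv2.COLOR_RGB2GRAY)
T=g[196:206,306:342]; r=cv2.matchTemplate(s[190:225,296:352],T,cv2.TM_CCOEFF_NORMED); m=cv2.minMaxLoc(r); print(m[1],m[3][0]+296-306,m[3][1]+190-196)
E
python3 cmp.py
```

```text
0.7972564101219177 0 1
```

The plate has moved about 8 mm with the fingers behind it, so I'll keep pushing and square up the yaw.

jog_arm --deltas '[[-0.2, [-0.005, 0.015, 0], [0, 0, -0.003]], [-0.2, [-0.01, 0.03, 0], [0, 0, -0.006]], [-0.2, [-0.014, 0.045, 0], [0, 0, -0.01]], [-0.2, [-0.018, 0.06, 0], [0, 0, -0.014]], [-0.2, [-0.022, 0.075, 0], [0, 0, -0.018]], [-0.2, [-0.026, 0.09, 0], [0, 0, -0.022]], [-0.2, [-0.03, 0.105, 0], [0, 0, -0.026]], [-0.2, [-0.033, 0.12, 0], [0, 0, -0.03]], [-0.2, [-0.036, 0.13, 0], [0, 0, -0.034]], [-0.2, [-0.038, 0.14, 0], [0, 0, -0.037]], [-0.2, [-0.04, 0.15, 0], [0, 0, -0.037]], [-0.2, [-0.04, 0.15, 0], [0, 0, -0.037]]]'

```text
t: 7.02
tool_pos: [0.4655, -0.2018, -0.0118]
tool_rot: [-2.002, -2.42, -0.001]
contact_force: [-0.5, 0.5, -0.1]
opening: 0.0513
grip_force: 0.0
```

```bash
python3 cmp.py
```

```text
0.4577859044075012 -3 9
```

jog_arm --deltas '[[-0.2, [-0.003, 0.012, 0], [0, 0, 0]], [-0.2, [-0.006, 0.024, 0], [0, 0, 0]], [-0.2, [-0.009, 0.036, 0], [0, 0, 0]], [-0.2, [-0.012, 0.048, 0], [0, 0, 0]], [-0.2, [-0.015, 0.06, 0], [0, 0, 0]], [-0.2, [-0.018, 0.072, 0], [0, 0, 0]], [-0.2, [-0.02, 0.084, 0], [0, 0, 0]], [-0.2, [-0.022, 0.096, 0], [0, 0, 0]], [-0.2, [-0.024, 0.108, 0], [0, 0, 0]], [-0.2, [-0.024, 0.108, 0], [0, 0, 0]], [-0.2, [-0.024, 0.108, 0], [0, 0, 0]]]'

```text
t: 7.98
tool_pos: [0.4557, -0.1588, -0.0121]
tool_rot: [-2.001, -2.42, -0.0]
contact_force: [0.3, 1.0, -0.9]
opening: 0.0515
grip_force: 0.0
```

```bash
python3 - <<'E'
from h import *
s=ctrl.get_image("scene");t=ctrl.get_image("top");o=ctrl.get_obs();print(o["tool_pos"],o["contact_force"])
A=cv2.resize(s[170:250,275:365,::-1],(450,400),interpolation=cv2.INTER_CUBIC);B=cv2.resize(t[210:290,255:325,::-1],(350,400),interpolation=cv2.INTER_CUBIC)
cv2.imwrite("pics/v8.png",np.hstack([A,B]))
E
```

```text
[ 0.45603039 -0.15931596 -0.01184132] [-0.43882633 -0.45987816 -0.84490264]
```

View pics/v8.png

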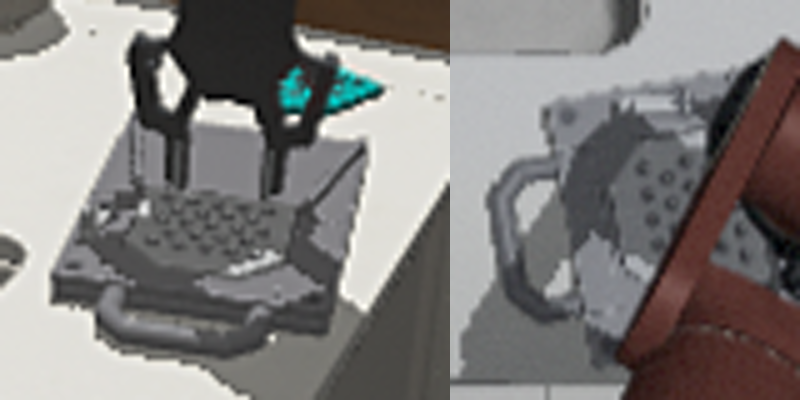

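The image shows the tips (left crop (178,190) and (272,192)) on the plate's rear edge, and the plate nearly over the pocket. I'll finish the push.

jog_arm --deltas '[[-0.2, [-0.001, 0.006, 0], [0, 0, 0]], [-0.2, [-0.002, 0.012, 0], [0, 0, 0]], [-0.2, [-0.003, 0.016, 0], [0, 0, 0]], [-0.2, [-0.003, 0.016, 0], [0, 0, 0]], [-0.2, [-0.003, 0.016, 0], [0, 0, 0]]]'

```text
t: 8.5
tool_pos: [0.4549, -0.1529, -0.0118]
tool_rot: [-2.002, -2.421, -0.0]
contact_force: [0.0, 0.6, -0.3]
opening: 0.0511
grip_force: 0.0
```

```bash
cat > tst.py <<'E'
from h import *
t=ctrl.get_image("top");s=ctrl.get_image("scene");cv2.imwrite("pics/tt.png",t[:,:,::-1]);cv2.imwrite("pics/ss.png",s[:,:,::-1])
o=ctrl.get_obs();print(o["t"],o["tool_pos"],o["contact_force"])
a=cv2.cvtColor(t,cv2.COLOR_RGB2GRAY)
A=.188;Q=np.array([[np.cos(A),-np.sin(A)],[np.sin(A),np.cos(A)]]);T=np.array([.4517,-.1368])
c=ctrl.get_calibration("top");E=np.array(c["extrinsics"]);K=np.array(c["K"])
def prof(x,ys,z=.02):
    o=[]
    for y in ys:
        p=K@(E@[*(Q@[x,y]+T),z,1])[:3];p=p[:2]/p[2];o.append(int(cv2.getRectSubPix(a,(1,1),(float(p[0]),float(p[1])))[0,0]))
    return o
for x in(.0,.015): print(x,prof(x,np.arange(.06,.112,.003)))
E
python3 tst.py
```

```text
8.6 [ 0.45496607 -0.15308119 -0.01168825] [-0.30385553 -0.71130789 -0.63362423]
0.0 [66, 77, 103, 104, 106, 106, 106, 95, 75, 68, 72, 71, 72, 72, 76, 73, 80, 101]
0.015 [62, 80, 100, 105, 105, 106, 105, 90, 68, 72, 72, 72, 72, 73, 74, 72, 79, 100]
```

jog_arm --deltas '[[-0.2, [-0.0005, 0.003, 0], [0, 0, 0]], [-0.2, [-0.001, 0.006, 0], [0, 0, 0]], [-0.2, [-0.001, 0.006, 0], [0, 0, 0]], [-0.2, [-0.001, 0.006, 0], [0, 0, 0]]]'

```text
t: 8.93
tool_pos: [0.4545, -0.1506, -0.0117]
tool_rot: [-2.002, -2.421, 0.0]
contact_force: [0.3, 0.2, 0.2]
opening: 0.0511
grip_force: 0.0
```

```bash
python3 tst.py
```

```text
9.0333 [ 0.45457744 -0.15070645 -0.01169532] [-0.14622216 -0.48110281 -0.42150634]
0.0 [68, 75, 104, 106, 106, 107, 106, 94, 74, 67, 71, 72, 73, 69, 69, 82, 82, 102]
0.015 [66, 78, 100, 106, 105, 104, 105, 91, 68, 71, 73, 72, 71, 73, 71, 74, 79, 98]
```

The front edge is at y = 0.0825, inside the 82–86 mm window, and it stayed put while the fingers went on above it. So the plate has dropped in. I'll lift, move over the centre and press down.

jog_arm --deltas '[[-0.2, [0, 0, 0.04], [0, 0, 0]], [-0.2, [-0.005, 0.02, 0.06], [0, 0, 0]], [-0.2, [-0.012, 0.06, 0.06], [0, 0, 0]], [-0.2, [-0.02, 0.1, 0.06], [0, 0, 0]], [-0.2, [-0.025, 0.13, 0.06], [0, 0, 0]], [-0.2, [-0.025, 0.13, 0.04], [0, 0, 0]], [-0.2, [-0.025, 0.13, 0.02], [0, 0, 0]], [-0.2, [-0.025, 0.13, 0.01], [0, 0, 0]], [-0.2, [-0.025, 0.13, 0], [0, 0, 0]], [-0.2, [-0.025, 0.13, 0], [0, 0, 0]], [-0.2, [-0.025, 0.13, 0], [0, 0, 0]]]'

```text
t: 9.95
tool_pos: [0.4443, -0.099, -0.0122]
tool_rot: [-2.003, -2.419, 0.001]
contact_force: [0.5, 0.2, 1.0]
opening: 0.051
grip_force: 0.0
```

jog_arm --deltas '[[-0.2, [0, 0, -0.003], [0, 0, 0]], [-0.2, [0, 0, -0.006], [0, 0, 0]], [-0.2, [0, 0, -0.009], [0, 0, 0]], [-0.2, [0, 0, -0.009], [0, 0, 0]], [-0.2, [0, 0, -0.009], [0, 0, 0]]]'

```text
t: 10.37
tool_pos: [0.4446, -0.0988, -0.0153]
tool_rot: [2.003, 2.42, 0.0]
contact_force: [-0.3, -1.1, -0.1]
opening: 0.0513
grip_force: 0.0
```

Not touching yet, so I'll go further in small steps.

jog_arm --deltas '[[-0.2, [0, 0, -0.003], [0, 0, 0]], [-0.2, [0, 0, -0.006], [0, 0, 0]], [-0.2, [0, 0, -0.006], [0, 0, 0]], [-0.2, [0, 0, -0.006], [0, 0, 0]]]'

```text
t: 10.7
tool_pos: [0.4448, -0.0988, -0.0155]
tool_rot: [-2.001, -2.42, 0.001]
contact_force: [-8.8, 2.3, 15.3]
opening: 0.0512
grip_force: 8.2
```

jog_arm --deltas '[[-0.2, [0, 0, -0.003], [0, 0, 0]], [-0.2, [0, 0, -0.006], [0, 0, 0]], [-0.2, [0, 0, -0.006], [0, 0, 0]], [-0.2, [0, 0, -0.006], [0, 0, 0]]]'

```text
t: 11.03
tool_pos: [0.445, -0.0988, -0.0156]
tool_rot: [-2.0, -2.419, 0.002]
contact_force: [-17.6, 5.5, 34.2]
opening: 0.0513
grip_force: 17.2
```

Contact is at TCP z = -0.0155, which is consistent with a seated plate top at 20 mm. Now checking and pressing near the rear edge.

jog_arm --deltas '[[-0.2, [0, 0, 0.03], [0, 0, 0]], [-0.2, [0.005, -0.03, 0.03], [0, 0, 0]], [-0.2, [0.01, -0.06, 0.03], [0, 0, 0]], [-0.2, [0.014, -0.08, 0.03], [0, 0, 0]], [-0.2, [0.014, -0.08, 0.02], [0, 0, 0]], [-0.2, [0.014, -0.08, 0.012], [0, 0, 0]], [-0.2, [0.014, -0.08, 0.008], [0, 0, 0]], [-0.2, [0.014, -0.08, 0.005], [0, 0, 0]], [-0.2, [0.014, -0.08, 0.003], [0, 0, 0]], [-0.2, [0.014, -0.08, 0.003], [0, 0, 0]]]'

```text
t: 11.87
tool_pos: [0.4502, -0.1316, -0.0156]
tool_rot: [-2.0, -2.419, 0.004]
contact_force: [-15.8, 1.2, 31.5]
opening: 0.0512
grip_force: 15.6
```

jog_arm --deltas '[[-0.2, [0, 0, 0.03], [0, 0, 0]], [-0.2, [-0.009, 0.05, 0.03], [0, 0, 0]], [-0.2, [-0.018, 0.1, 0.03], [0, 0, 0]], [-0.2, [-0.027, 0.15, 0.03], [0, 0, 0]], [-0.2, [-0.027, 0.15, 0.02], [0, 0, 0]], [-0.2, [-0.027, 0.15, 0.012], [0, 0, 0]], [-0.2, [-0.027, 0.15, 0.006], [0, 0, 0]], [-0.2, [-0.027, 0.15, 0.003], [0, 0, 0]], [-0.2, [-0.027, 0.15, 0], [0, 0, 0]], [-0.2, [-0.027, 0.15, 0], [0, 0, 0]]]'

```text
t: 12.7
tool_pos: [0.4387, -0.0698, -0.0157]
tool_rot: [-1.997, -2.415, 0.001]
contact_force: [-20.5, 10.6, 37.5]
opening: 0.0512
grip_force: 18.6
```

Contact height is the same at rear, centre and front (-0.0156), so the plate is flat and home. Now the catch: lift and place the fingers above the nub, closing line along its arc.

jog_arm --deltas '[[-0.2, [0, 0, 0.06], [0, 0, 0]], [-0.2, [0, 0, 0.12], [0, 0, 0]], [-0.2, [0.05, 0, 0.14], [0, 0, -0.02]], [-0.2, [0.1, 0.005, 0.14], [0, 0, -0.04]], [-0.2, [0.15, 0.01, 0.14], [0, 0, -0.057]], [-0.2, [0.19, 0.016, 0.14], [0, 0, -0.057]], [-0.2, [0.19, 0.016, 0.14], [0, 0, -0.057]], [-0.2, [0.19, 0.016, 0.14], [0, 0, -0.057]], [-0.2, [0.19, 0.016, 0.14], [0, 0, -0.057]]]'

```text
t: 13.45
tool_pos: [0.5142, -0.0646, 0.036]
tool_rot: [-2.21, -2.23, 0.002]
contact_force: [-0.3, -0.2, -0.0]
opening: 0.0511
grip_force: 0.0
```

```bash
python3 - <<'E'
from h import *
o=ctrl.get_obs();p=o["tool_pos"];print(p,o["tool_rot"],o["contact_force"],o["t"],(np.array([.5155,-.0632,-.0025])-p)/.4)
t=ctrl.get_image("top");cv2.imwrite("pics/t9.png",t[:,:,::-1])
P=np.array([.5158,-.0992]);C0=np.array([.5155,-.0632])
for L in(.01,.02): 
  for th in ([-.18] if L<.02 else np.linspace(-.18,1.57,13)):
    b=np.pi/2+.188+th;u=np.array([np.cos(b),np.sin(b)]);n=np.array([-u[1],u[0]]);print(round(th,2),((P+.036*u+L*n-C0)/.4).round(3),round((b-1.579)/np.pi,3))
E
```

```text
[ 0.51420689 -0.06462283  0.03604882] [-2.21012663e+00 -2.23004483e+00  2.08941947e-03] [-0.33659253 -0.17470452 -0.02172961] 13.45 [ 0.00323276  0.00355707 -0.09637204]
-0.18 [-0.025 -0.   ] -0.0
-0.18 [-0.05 -0.  ] -0.0
-0.03 [-0.062 -0.009] 0.046
0.11 [-0.074 -0.019] 0.093
0.26 [-0.083 -0.03 ] 0.139
0.4 [-0.091 -0.043] 0.186
0.55 [-0.097 -0.057] 0.232
0.7 [-0.101 -0.071] 0.278
0.84 [-0.102 -0.086] 0.325
0.99 [-0.102 -0.101] 0.371
1.13 [-0.099 -0.116] 0.418
1.28 [-0.094 -0.13 ] 0.464
1.42 [-0.087 -0.144] 0.511
1.57 [-0.078 -0.156] 0.557
```

jog_arm --deltas '[[-0.2, [0.003, 0.004, -0.02], [0, 0, 0]], [-0.2, [0.003, 0.004, -0.04], [0, 0, 0]], [-0.2, [0.003, 0.004, -0.06], [0, 0, 0]], [-0.2, [0.003, 0.004, -0.08], [0, 0, 0]], [-0.2, [0.003, 0.004, -0.096], [0, 0, 0]], [-0.2, [0.003, 0.004, -0.096], [0, 0, 0]], [-0.2, [0.003, 0.004, -0.096], [0, 0, 0]]]'

```text
t: 14.08
tool_pos: [0.5159, -0.0625, -0.0021]
tool_rot: [-2.21, -2.231, 0.001]
contact_force: [0.3, -0.9, 0.3]
opening: 0.0514
grip_force: 0.0
```

jog_arm --deltas '[[-0.2, [-0.025, 0, 0], [0, 0, 0]], [-0.2, [-0.05, 0, 0], [0, 0, 0]], [-0.2, [-0.056, -0.005, 0], [0, 0, 0.023]], [-0.2, [-0.062, -0.009, 0], [0, 0, 0.046]], [-0.2, [-0.068, -0.014, 0], [0, 0, 0.07]], [-0.2, [-0.074, -0.019, 0], [0, 0, 0.093]], [-0.2, [-0.079, -0.025, 0], [0, 0, 0.116]], [-0.2, [-0.083, -0.03, 0], [0, 0, 0.139]], [-0.2, [-0.087, -0.036, 0], [0, 0, 0.162]], [-0.2, [-0.091, -0.043, 0], [0, 0, 0.186]], [-0.2, [-0.091, -0.043, 0], [0, 0, 0.186]]]'

```text
t: 15.0
tool_pos: [0.4794, -0.08, -0.001]
tool_rot: [1.473, 2.774, 0.0]
contact_force: [0.6, -0.0, 0.2]
opening: 0.0511
grip_force: 0.0
```

```bash
python3 - <<'E'
from h import *
o=ctrl.get_obs();print(o["t"],o["tool_pos"],o["tool_rot"],o["contact_force"])
s=ctrl.get_image("scene");t=ctrl.get_image("top")
A=cv2.resize(s[170:250,275:365,::-1],(450,400),interpolation=cv2.INTER_CUBIC);B=cv2.resize(t[210:290,255:325,::-1],(350,400),interpolation=cv2.INTER_CUBIC)
cv2.imwrite("pics/v10.png",np.hstack([A,B]))
E
```

```text
15.0 [ 0.47939246 -0.08004023 -0.00096299] [1.47335559e+00 2.77422147e+00 2.40661225e-04] [ 0.56653255 -0.02321394  0.23661889]
```

jog_arm --deltas '[[-0.2, [-0.003, -0.007, 0], [0, 0, 0.023]], [-0.2, [-0.006, -0.014, 0], [0, 0, 0.046]], [-0.2, [-0.008, -0.021, 0], [0, 0, 0.069]], [-0.2, [-0.01, -0.028, 0], [0, 0, 0.092]], [-0.2, [-0.011, -0.036, 0], [0, 0, 0.116]], [-0.2, [-0.011, -0.043, 0], [0, 0, 0.139]], [-0.2, [-0.011, -0.051, 0], [0, 0, 0.162]], [-0.2, [-0.011, -0.058, 0], [0, 0, 0.185]], [-0.2, [-0.01, -0.066, 0], [0, 0, 0.209]], [-0.2, [-0.008, -0.073, 0], [0, 0, 0.232]], [-0.2, [-0.006, -0.08, 0], [0, 0, 0.255]], [-0.2, [-0.003, -0.087, 0], [0, 0, 0.278]]]'

```text
t: 16.1
tool_pos: [0.4785, -0.1143, -0.0013]
tool_rot: [-0.16, -3.137, -0.001]
contact_force: [-1.4, 1.2, 1.7]
opening: 0.0513
grip_force: 0.6
```

jog_arm --deltas '[[-0.2, [0.003, -0.007, 0], [0, 0, 0.023]], [-0.2, [0.007, -0.014, 0], [0, 0, 0.047]], [-0.2, [0.011, -0.02, 0], [0, 0, 0.07]], [-0.2, [0.016, -0.026, 0], [0, 0, 0.093]], [-0.2, [0.016, -0.028, 0], [0, 0, 0.093]], [-0.2, [0.016, -0.028, 0], [0, 0, 0.093]]]'

```text
t: 16.6
tool_pos: [0.4849, -0.1256, -0.0014]
tool_rot: [0.291, -3.127, -0.001]
contact_force: [-0.7, -0.0, -0.1]
opening: 0.0513
grip_force: 0.5
```

jog_arm --deltas '[[-0.2, [0.001, -0.005, 0], [0, 0, 0]], [-0.2, [0.002, -0.01, 0], [0, 0, 0]], [-0.2, [0.002, -0.01, 0], [0, 0, 0]], [-0.2, [0.002, -0.01, 0], [0, 0, 0]]]'

```text
t: 16.93
tool_pos: [0.4848, -0.1263, -0.0018]
tool_rot: [0.291, -3.126, -0.013]
contact_force: [-2.9, 13.2, 3.8]
opening: 0.0511
grip_force: 6.2
```

The force rose to 13 N with no further motion, so the catch is at its stop. I'll back off, lift and withdraw to the side for a clear look.

jog_arm --deltas '[[-0.2, [-0.004, 0.025, 0], [0, 0, 0]], [-0.2, [-0.004, 0.03, 0.04], [0, 0, 0]], [-0.2, [-0.004, 0.03, 0.12], [0, 0, 0]], [-0.2, [-0.004, 0.03, 0.22], [0, 0, 0]], [-0.2, [-0.004, 0.03, 0.32], [0, 0, 0]], [-0.2, [-0.04, -0.06, 0.4], [0, 0, 0]], [-0.2, [-0.1, -0.15, 0.45], [0, 0, 0]], [-0.2, [-0.16, -0.24, 0.45], [0, 0, 0]], [-0.2, [-0.22, -0.33, 0.45], [0, 0, 0]], [-0.2, [-0.28, -0.42, 0.45], [0, 0, 0]], [-0.2, [-0.34, -0.51, 0.45], [0, 0, 0]], [-0.2, [-0.34, -0.6, 0.45], [0, 0, 0]]]'

```text
t: 17.93
tool_pos: [0.3502, -0.3597, 0.1792]
tool_rot: [0.292, -3.128, 0.003]
contact_force: [0.8, -0.3, 0.3]
opening: 0.051
grip_force: 0.0
```

jog_arm --deltas '[[-0.2, [-0.05, -0.09, 0], [0, 0, 0]], [-0.2, [-0.1, -0.18, 0], [0, 0, 0]], [-0.2, [-0.15, -0.25, 0], [0, 0, 0]], [-0.2, [-0.2, -0.3, 0], [0, 0, 0]], [-0.2, [-0.2, -0.3, 0], [0, 0, 0]], [-0.2, [-0.2, -0.3, 0], [0, 0, 0]]]'

```text
t: 18.43
tool_pos: [0.2716, -0.4793, 0.1786]
tool_rot: [0.29, -3.128, 0.0]
contact_force: [-1.1, 0.2, 1.1]
opening: 0.0512
grip_force: 0.0
```

```bash
python3 - <<'E'
from h import *
o=ctrl.get_obs();print(o["t"],o["tool_pos"],o["contact_force"])
s=ctrl.get_image("scene");t=ctrl.get_image("top")
A=cv2.resize(s[185:250,280:360,::-1],(400,325),interpolation=cv2.INTER_CUBIC);B=cv2.resize(t[210:290,255:365,::-1],(400,325),interpolation=cv2.INTER_CUBIC)
cv2.imwrite("pics/v11.png",np.hstack([A,B]))
E
```

```text
18.4333 [ 0.27160535 -0.47932804  0.17863057] [-1.06766308  0.1978864   1.06648791]
```

View pics/v11.png

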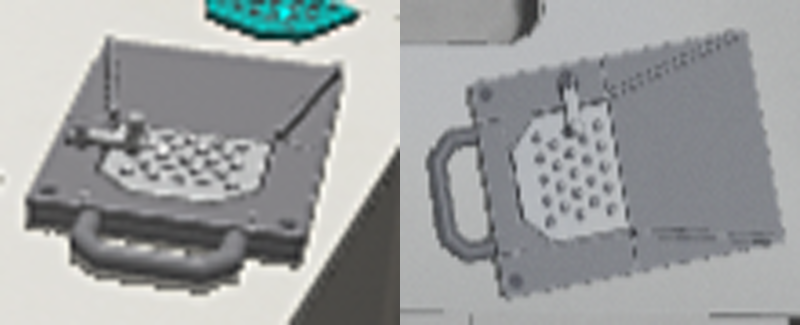

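The final picture shows the plate flush in the pocket (right crop about (570,170)). The catch bar lies across its edge, from (566,80) to (570,128), and the gripper is clear.

```bash
python3 -c "
from station import ctrl
print(ctrl.finish_job())"
```

```text
the job is handed in; nothing more can be done
None
```

The plate is seated flat in its pocket, the catch is turned to its stop across the plate's edge, the tomato, lemon and glass were not touched, and the job is handed in at about 18.5 s.

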